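Press a food box lid shut along its edge

ROBOT

A 6-joint arm with a two-finger parallel gripper is mounted at the origin on a cart in front of the work surface, level with it; the furniture and walls round the work are solid. World frame = base frame: x ahead of the robot, y to its left, z up, the work surface at z = 0. Lengths are in m, angles in rad, forces in N, time in s.
With the tool pointing down it reaches from about 0.375 to 0.9 m from the base axis. Payload 3.1 kg.
Tool frame: the origin (TCP) lies at the very end of the fingers, on their centre line; the grasp point (between the pads) lies pinch_z behind it (pinch_z is the distance from the TCP to the grasp point, in m); z points along the fingers, y is the line along which they close (so a half turn about z gives the same grasp; the last joint's range is limited). The gripper opens to 87 mm and grips with 3 to 60 N. Pads are 19 mm wide; open, the fingers measure 117 mm over their backs; the gripper's body (75 mm by 190 mm) begins 51 mm behind the grasp point.
Start: joints at [-1.367, 0.527, 1.433, -0, 1.181, -0.178], TCP at [0.233, -0.58, 0.223] pointing down, gripper open.
Joint ranges: [-3.08, 3.08], [-0.75, 2.2], [0.22, 2.44], [-1.43, 4.57], [0, 2.65], [-2.85, 2.85]. Speed limits (rad/s): [2.79, 2.79, 3.14, 3.14, 3.14, 3.14].

INTERFACE

Orientations are given as a rotation vector (axis times angle).
In Python, from rig import sense, camera, close_job, outline_of, pinpoint, pinch_z gives the robot as it stands. The module is installed in compiled form; this text tells all that it offers.
- The arm moves only by the tool step_arm, never from a script. Its argument "plan" is a list of rows, each an object of numbers: "tx", "ty", "tz": the shift along the tool's x, y, z each as a share of 0.2 m, from -1 to 1; "rx", "ry", "rz": the turn, a rotation vector about the tool's x, y, z each as a share of pi/4 rad, from -1 to 1; "gripper": the gripper command: -1 is fully open, 1 is shut, values between are in proportion. A call has exactly 10 rows; each row shifts and turns the commanded pose from where the row before left it, along the tool's axes as they then stand; what a row does not reach is not made up. A row lasts 1/12 s, in which the tool goes at most 41.7 mm and 7.16 degrees, less where a joint would pass 70% of its speed; a pose out of reach is approached as far as the arm can. A call with a number of a shift or a turn outside -1 to 1 is refused whole. A call with a gripper value outside its range is refused whole. The fingers move at their own pace and stop on an object; the grip force is fixed at half the most. Time passes only in rows, so rows that do not move let the fingers close, or fill a call up. It gives the time, the measured TCP pose, the force, the opening and the grip force at its end, in the units of the state.
- sense(): the state, without advancing time (a new reading comes with each control period).
- camera(name): name is "scene" or "side" or "wrist"; returns a dict with "pixels" (420x560x3 uint8, blue, green, red), "fx", "fy", "cx", "cy" (pixels), "origin" and "orientation" of the camera in the world. Camera axes: x right, y up, looking along -z (the intrinsics and any distortion apply to the point x, -y, -z); pixel columns grow to the right and rows downward; lengths in m; the calibration is good to about 2 mm. A picture is of the moment at which its call begins. There is no depth.
- close_job(): hands the job in; it is judged then, once.
Trained networks look in a picture, given as the dict that the camera call returned (one of the last four; its "shot" number tells which), for a name from the list of things; names that differ only in an ending like _2 or _b are one class to them, and where a whole thing is asked for, a point or a joint stands for the part that bears it (a point fixed in the world has none). Each returns a list of dicts, best first, with "conf" (0 to 1); they miss things now and then, are a little off and sometimes report something else, mostly with a low value. They report only what shows in the picture. A call takes as long as a camera call. They do not tell look-alikes from the thing itself.
- outline_of(picture, target): "region" (420x560 bool, what is visible of it) and "point" ([column, row] in pixels, amid what is visible of it).
- pinpoint(picture, target): "point" ([column, row] in pixels: a listed point, or the origin of a listed thing).
The state is a dict: "t": time; "joints": joint angles; "joint_velocities": joint speeds; "tau": joint torques, N m; "tool_pos": TCP position; "eef_rot": TCP orientation; "ft_force": force on the tool from outside, world axes, zero at the start; "moment": the same for the moment, N m; "opening": finger opening in m; "gripper_force": force on a finger pad.
Only numpy, scipy, OpenCV 4.12 (cv2) and the standard library are available. Lean on these libraries where they do the work, as an engineer would, in place of code of your own. Each camera call takes 0.05 s, during which the arm holds its last target. There are 200 camera calls.

TASK

Close the food box properly: run your fingertips gently along the L-shaped row of six snap tabs on its lid and press every tab well in, one after the other, starting at the end by the round vent plug and following the lid's edge round the corner to the other end. Keep your hand down at the lid, never more than a hand's breadth above it, until the last tab is in, then take it away. Do not grasp or lift the box or shove it out of its place, and leave the things standing round it alone.

Things in the scene. Friction and masses are not known exactly. Their poses are not given: they have to be found in the camera images.
- food_box: Closed pale food box with a flat grey lid, loose on the worktop, 0.95 kg, 140 (x) x 200 (y) mm, lid top 70 mm above its origin (centre of the underside). x points away from the robot within 20 degrees, y to its left, z up. Six white snap tabs form an L on the lid: 1 to 4 along the near edge from left to right, then round the corner 5 and 6 along the right edge.
- vent (a point): Top centre of the round vent plug on the lid near its left end, beside tab 1: 26 mm across, 12 mm high, at (0, 78) mm in the box frame.
- tab1_top (a point): Crest (middle of the top) of snap tab 1, at (x, y) = (-56, 75) mm in the box frame. A smooth hump 40 mm long along the near edge, 11 mm wide, sloping about 28 degrees down to the lid at both ends, so a fingertip drawn along the row about 3 mm above the lid rides over and presses it in. Crest 8 mm above the lid at joint 0, 2 mm fully in.
- tab1 (a joint): How far snap tab 1 is pressed straight down into the lid, m: 0 up, 0.006 fully in (hard stop). Starts between 0 and 0.0015. Needs about 1.5 N, has no spring and stays where it is left. It counts as in beyond 0.0045.
- tab2_top (a point): Crest (middle of the top) of snap tab 2, at (x, y) = (-56, 31) mm in the box frame. A smooth hump 40 mm long along the near edge, 11 mm wide, sloping about 28 degrees down to the lid at both ends, so a fingertip drawn along the row about 3 mm above the lid rides over and presses it in. Crest 8 mm above the lid at joint 0, 2 mm fully in.
- tab2 (a joint): How far snap tab 2 is pressed straight down into the lid, m: 0 up, 0.006 fully in (hard stop). Starts between 0 and 0.0015. Needs about 1.5 N, has no spring and stays where it is left. It counts as in beyond 0.0045.
- tab3_top (a point): Crest (middle of the top) of snap tab 3, at (x, y) = (-56, -13) mm in the box frame. A smooth hump 40 mm long along the near edge, 11 mm wide, sloping about 28 degrees down to the lid at both ends, so a fingertip drawn along the row about 3 mm above the lid rides over and presses it in. Crest 8 mm above the lid at joint 0, 2 mm fully in.
- tab3 (a joint): How far snap tab 3 is pressed straight down into the lid, m: 0 up, 0.006 fully in (hard stop). Starts between 0 and 0.0015. Needs about 1.5 N, has no spring and stays where it is left. It counts as in beyond 0.0045.
- tab4_top (a point): Crest (middle of the top) of snap tab 4, at (x, y) = (-56, -57) mm in the box frame. A smooth hump 40 mm long along the near edge, 11 mm wide, sloping about 28 degrees down to the lid at both ends, so a fingertip drawn along the row about 3 mm above the lid rides over and presses it in. Crest 8 mm above the lid at joint 0, 2 mm fully in.
- tab4 (a joint): How far snap tab 4 is pressed straight down into the lid, m: 0 up, 0.006 fully in (hard stop). Starts between 0 and 0.0015. Needs about 1.5 N, has no spring and stays where it is left. It counts as in beyond 0.0045.
- tab5_top (a point): Crest (middle of the top) of snap tab 5, at (x, y) = (-10, -86) mm in the box frame. A smooth hump 40 mm long along the right edge, 11 mm wide, sloping about 28 degrees down to the lid at both ends, so a fingertip drawn along the row about 3 mm above the lid rides over and presses it in. Crest 8 mm above the lid at joint 0, 2 mm fully in.
- tab5 (a joint): How far snap tab 5 is pressed straight down into the lid, m: 0 up, 0.006 fully in (hard stop). Starts between 0 and 0.0015. Needs about 1.5 N, has no spring and stays where it is left. It counts as in beyond 0.0045.
- tab6_top (a point): Crest (middle of the top) of snap tab 6, at (x, y) = (34, -86) mm in the box frame. A smooth hump 40 mm long along the right edge, 11 mm wide, sloping about 28 degrees down to the lid at both ends, so a fingertip drawn along the row about 3 mm above the lid rides over and presses it in. Crest 8 mm above the lid at joint 0, 2 mm fully in.
- tab6 (a joint): How far snap tab 6 is pressed straight down into the lid, m: 0 up, 0.006 fully in (hard stop). Starts between 0 and 0.0015. Needs about 1.5 N, has no spring and stays where it is left. It counts as in beyond 0.0045.
- spice_jar_l: Bystander: left of two equal glass spice jars with dark caps behind the box, 41 mm across, 105 mm tall. Origin: centre of its underside. Leave alone.
- spice_jar_r: Bystander: right of the two spice jars, same size. Origin: centre of its underside. Leave alone.
- honey_jar: Bystander: glass honey jar, 62 mm across, 99 mm tall, off one end of the box. Origin: centre of its underside. Leave alone.
- salt_shaker: Bystander: glass salt shaker with metal top, 44 mm across, 90 mm tall, off one end of the box. Origin: centre of its underside. Leave alone.
- dessert_spoon: Bystander: metal spoon lying flat on the worktop in front of the box, 188x38x15 mm. Origin: centre of its underside. Leave alone.
Mind the look-alikes: they are no part of the job. What is shaped like the food_box but turquoise is not meant.

How it is judged:
On the way, in this order (a step that is already met when the one before it is completed fails the run):
1. tab 1 is pressed in (value of joint tab1 above 0.0045 m), for 0.05 s.
2. tab 2 is pressed in (value of joint tab2 above 0.0045 m), for 0.05 s.
3. tab 3 is pressed in (value of joint tab3 above 0.0045 m), for 0.05 s.
4. tab 4 is pressed in (value of joint tab4 above 0.0045 m), for 0.05 s.
5. tab 5 is pressed in (value of joint tab5 above 0.0045 m), for 0.05 s.
6. tab 6 is pressed in (value of joint tab6 above 0.0045 m), for 0.05 s.
At the end, for the whole second after the job is handed in: All six tabs are pressed in beyond 4.5 mm of their 6 mm, the box stands flat and still on the worktop within 30 mm of where it was, and the hand is clear (value of joint each of tab1, tab2, tab3, tab4, tab5, tab6 above 0.0045 m and distance of food_box from where it was at the start of the episode below 0.03 m and angle between food_box's own z axis and vertical below 0.05 rad and height (world z) of food_box below 0.005 m and linear speed of food_box below 0.02 m/s); the robot touches nothing.
It fails at once if the food box is shoved more than 30 mm (distance of food_box from where it was at the start of the episode above 0.03 m).
It fails at once if the food box is lifted or tipped (height (world z) of food_box above 0.01 m or angle between food_box's own z axis and vertical above 0.12 rad).
It fails at once if the fingers press the box or its tabs harder than 40 N (contact force between the fingers and food_box above 40 N).
It fails at once if the hand is lifted away (grasp point more than 120 mm above the lid) after the first tab is in and before the last is (value of joint tab1 above 0.0045 m and not (value of joint tab6 above 0.0045 m) and z of the grasp point in the frame of food_box above 0.19 m).
It fails at once if a bystander is moved more than 20 mm or tipped (distance of any of spice_jar_l, spice_jar_r, honey_jar, salt_shaker, dessert_spoon from where it was at the start of the episode above 0.02 m or angle between any of spice_jar_l, spice_jar_r, honey_jar, salt_shaker's own z axis and vertical above 0.3 rad).
It also fails if it takes over 48 s, if anything falls off the work surface, if the arm or the gripper's body presses on something with over 40 N, if the wrist force passes 120 N, or if a joint passes its speed limit or range.

## Working session

There is one attempt and no reset: what is moved stays moved. The work goes in short steps, Python scripts to look and compute and a tool call to move; the robot and the scene stay as the last step left them, time stands still between calls to the robot, and variables do not carry over. Pictures are saved under pics/ and viewed, at most 10 in all, crops included, and the job is handed in when it is done.

Besides the shell and the picture viewer there is one more tool, called after "Request:" by a JSON object that holds its "name" and its "arguments". step_arm: Moves the arm, as the interface text tells. Shift numbers are shares of 0.2 m and turn numbers shares of pi/4 rad, none past 1 either way. Its arguments: {"type":"object","properties":{"plan":{"type":"array"}},"required":["plan"]}

```bash
mkdir -p pics; cat > h.py <<'E'
import numpy as np, cv2
from scipy.spatial.transform import Rotation as R
from rig import *
def rot(p):
    o=np.array(p["orientation"],float)
    return o if o.shape==(3,3) else R.from_rotvec(o).as_matrix() if o.size==3 else R.from_quat(o).as_matrix()
def ray(p,px):
    d=np.array([(px[0]-p["cx"])/p["fx"],-(px[1]-p["cy"])/p["fy"],-1.])
    return np.array(p["origin"],float),rot(p)@d
def at_z(p,px,z):
    o,d=ray(p,px); return o+d*(z-o[2])/d[2]
def proj(p,w):
    c=rot(p).T@(np.array(w)-p["origin"]); return p["cx"]-p["fx"]*c[0]/c[2],p["cy"]+p["fy"]*c[1]/c[2]
E
python3 - <<'E'
from h import *
print(pinch_z,sense())
for n in("scene","side"):
    p=camera(n); print(n,{k:v for k,v in p.items() if k!="pixels"})
    cv2.imwrite(f"pics/{n}0.png",p["pixels"])
    for t,z in [("food_box",0),("vent",.082)]+[(f"tab{i}_top",.077) for i in range(1,7)]+[("spice_jar_l",0),("spice_jar_r",0),("honey_jar",0),("salt_shaker",0),("dessert_spoon",0)]:
        print(t,[(round(d["conf"],2),np.round(d["point"]),np.round(at_z(p,d["point"],z),3)) for d in pinpoint(p,t)[:3]])
E
```

```text
0.0187 {'t': 0.0, 'joints': array([-1.36747828e+00,  5.28486403e-01,  1.43388608e+00,  1.84723762e-06,
        1.18138976e+00, -1.78534461e-01]), 'joint_velocities': array([-0.00069699, -0.00010342,  0.00051071,  0.00028636,  0.00044361,
       -0.00035632]), 'tau': array([ 1.56794413e-04, -4.40042102e+01, -1.76592761e+01,  6.33917539e-02,
        5.82741061e-02, -1.61980224e-04]), 'tool_pos': array([ 0.23275944, -0.57926138,  0.22156436]), 'eef_rot': array([-3.08237659e+00, -5.95762228e-01,  3.95197707e-05]), 'ft_force': array([-0.53708948,  0.62762259, -0.36469332]), 'moment': array([ 0.01103668, -0.00803272, -0.01810783]), 'gripper_force': 0.0, 'opening': 0.08723844075471851}
scene {'fx': 412.32858926893135, 'fy': 412.32858926893135, 'cx': 278.962250340077, 'cy': 207.52350539310513, 'origin': array([-0.08482564,  0.37096232,  0.61773767]), 'orientation': array([ 0.56525995, -0.91040986, -1.8918052 ]), 'shot': 1}
food_box [(0.95, array([357., 214.]), array([ 0.504, -0.138,  0.   ])), (0.68, array([204., 302.]), array([0.425, 0.272, 0.   ])), (0.27, array([325., 192.]), array([ 0.61
[... 1949 characters left out ...]
)), (0.47, array([298., 155.]), array([ 0.427, -0.173,  0.077]))]
tab5_top [(0.48, array([357., 263.]), array([0.346, 0.218, 0.077])), (0.36, array([280., 146.]), array([ 0.472, -0.215,  0.077]))]
tab6_top [(0.5, array([266., 142.]), array([ 0.508, -0.236,  0.077])), (0.24, array([269., 180.]), array([ 0.511, -0.07 ,  0.077]))]
spice_jar_l [(0.76, array([229., 193.]), array([ 0.615, -0.118,  0.   ]))]
spice_jar_r [(0.76, array([229., 193.]), array([ 0.615, -0.118,  0.   ]))]
honey_jar [(0.77, array([269., 148.]), array([ 0.495, -0.321,  0.   ]))]
salt_shaker [(0.6, array([249., 232.]), array([0.565, 0.034, 0.   ]))]
dessert_spoon [(0.51, array([316., 199.]), array([ 0.387, -0.077,  0.   ]))]
```

View pics/scene0.png

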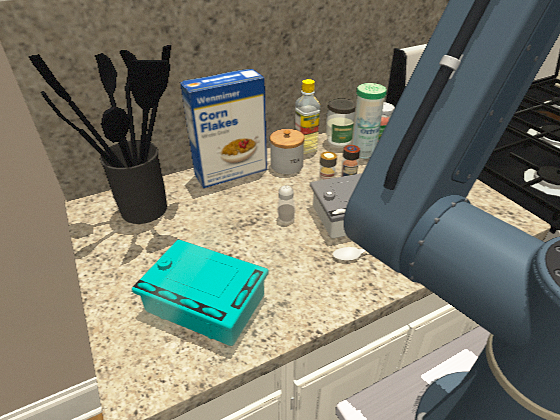

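View pics/side0.png

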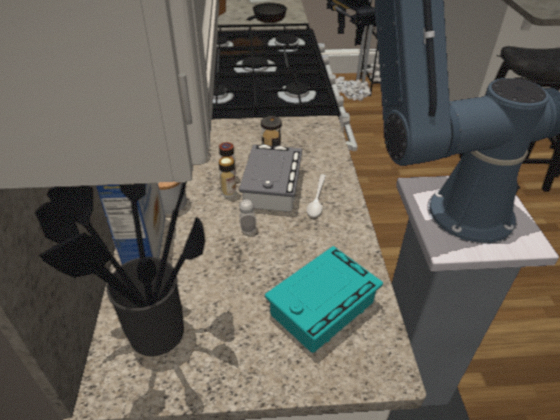

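The grey box (lid about scene pixel (335,200), side pixel (272,175)) is the target. The turquoise one at scene (204,290) and side (323,295) is the look-alike. I'll shut the gripper and go above the grey box.

Request:
{"name": "step_arm", "arguments": {"plan": [{"tx": 0.12,"ty": -0.11,"gripper": 1},{"tx": 0.12,"ty": -0.11,"gripper": 1},{"tx": 0.12,"ty": -0.11,"gripper": 1},{"tx": 0.12,"ty": -0.11,"gripper": 1},{"tx": 0.12,"ty": -0.11,"gripper": 1},{"tx": 0.12,"ty": -0.11,"gripper": 1},{"tx": 0.12,"ty": -0.11,"gripper": 1},{"tx": 0.12,"ty": -0.11,"gripper": 1},{"tx": 0.12,"ty": -0.11,"gripper": 1},{"tx": 0.12,"ty": -0.11,"gripper": 1}]}}

```text
$.plan[0]: bad value
```

Request:
{"name": "step_arm", "arguments": {"plan": [{"tx": 0.1,"ty": -0.11,"gripper": 1},{"tx": 0.1,"ty": -0.11,"gripper": 1},{"tx": 0.1,"ty": -0.11,"gripper": 1},{"tx": 0.1,"ty": -0.11,"gripper": 1},{"tx": 0.1,"ty": -0.11,"gripper": 1},{"rz": 0.15,"gripper": 1},{"rz": 0.15,"gripper": 1},{"rz": 0.15,"gripper": 1},{"rz": 0.15,"gripper": 1},{"rz": 0.15,"gripper": 1}]}}

```text
$.plan[0]: bad value
```

```bash
cat > look.py <<'E'
from h import *
import sys
from scipy.optimize import least_squares
s=sense(); print(s["t"],s["tool_pos"],s["opening"],s["ft_force"]); T=R.from_rotvec(s["eef_rot"]).as_matrix(); print(np.round(T,3))
B={"vent":(0,78,82),"tab1_top":(-56,75,77.3),"tab2_top":(-56,31,77.3),"tab3_top":(-56,-13,77.3),"tab4_top":(-56,-57,77.3),"tab5_top":(-10,-86,77.3),"tab6_top":(34,-86,77.3)}
obs=[]
for n in sys.argv[2:]:
    p=camera(n); cv2.imwrite(f"pics/{n}{sys.argv[1]}.png",p["pixels"])
    for t,b in B.items():
        for d in pinpoint(p,t)[:3]:
            w=at_z(p,d["point"],b[2]/1e3)
            print(n,t,round(d["conf"],2),np.round(d["point"]),np.round(w,4))
            if d["conf"]>.3 and np.hypot(w[0]-.5,w[1]+.14)<.15: obs.append((b[0]/1e3,b[1]/1e3,w[0],w[1]))
o=np.array(obs)
f=lambda q:np.r_[q[0]+np.cos(q[2])*o[:,0]-np.sin(q[2])*o[:,1]-o[:,2],q[1]+np.sin(q[2])*o[:,0]+np.cos(q[2])*o[:,1]-o[:,3]]
r=least_squares(f,[.5,-.14,-.22],loss="soft_l1",f_scale=.003)
print("box",r.x,np.degrees(r.x[2])); print(np.round(f(r.x)*1e3,1).reshape(2,-1))
E
python3 look.py 1 wrist side
```

```text
1.4 [ 0.23287227 -0.57994702  0.22255818] 0.08709669923501615 [ 0.08280175 -0.37681415 -0.08441308]
[[ 0.928  0.373 -0.   ]
 [ 0.373 -0.928  0.   ]
 [-0.    -0.    -1.   ]]
side vent 0.95 [267. 182.] [ 0.5155 -0.0536  0.082 ]
side vent 0.64 [298. 306.] [0.4776 0.3214 0.082 ]
side vent 0.29 [272. 151.] [ 0.4934 -0.1889  0.082 ]
side tab1_top 0.46 [318. 324.] [0.4458 0.3607 0.0773]
side tab1_top 0.44 [290. 185.] [ 0.46   -0.0461  0.0773]
side tab2_top 0.61 [294. 174.] [ 0.4458 -0.0914  0.0773]
side tab2_top 0.5 [335. 314.] [0.41   0.341  0.0773]
side tab3_top 0.46 [297. 162.] [ 0.4322 -0.1422  0.0773]
side tab3_top 0.37 [351. 298.] [0.3728 0.3052 0.0773]
side tab4_top 0.59 [366. 285.] [0.3385 0.2755 0.0773]
side tab4_top 0.49 [297. 157.] [ 0.4295 -0.1608  0.0773]
side tab5_top 0.61 [280. 143.] [ 0.4691 -0.2298  0.0773]
side tab5_top 0.46 [356. 264.] [0.3465 0.2194 0.0773]
side tab5_top 0.26 [315. 197.] [0.4044 0.0039 0.0773]
side tab6_top 0.48 [342. 252.] [0.3712 0.1849 0.0773]
side tab6_top 0.38 [267. 146.] [ 0.5069 -0.2175  0.0773]
box [ 0.495709   -0.1319115  -0.22524474] -12.90557298048636
[[ -2.3  -2.1   2.3   6.   -1.1  -2.4   2.7]
 [ -2.3  -0.2   2.2  10.1 -14.1  16.3  -5.8]]
```

View pics/wrist1.png

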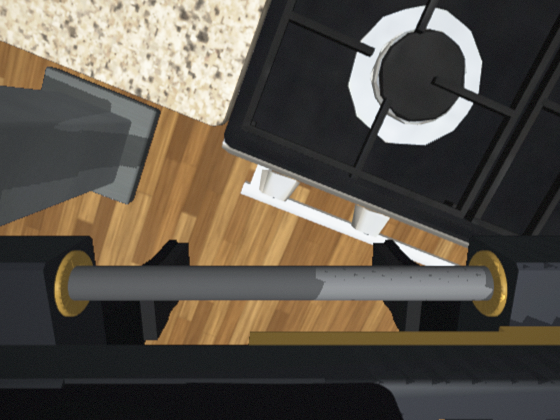

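The wrist picture shows only the stove and floor, because the arm hasn't moved: rows evidently need every key filled in.

Request:
{"name": "step_arm", "arguments": {"plan": [{"tx": 0.12,"ty": -0.11,"tz": 0,"rx": 0,"ry": 0,"rz": 0,"gripper": 1},{"tx": 0.12,"ty": -0.11,"tz": 0,"rx": 0,"ry": 0,"rz": 0,"gripper": 1},{"tx": 0.12,"ty": -0.11,"tz": 0,"rx": 0,"ry": 0,"rz": 0,"gripper": 1},{"tx": 0.12,"ty": -0.11,"tz": 0,"rx": 0,"ry": 0,"rz": 0,"gripper": 1},{"tx": 0.12,"ty": -0.11,"tz": 0,"rx": 0,"ry": 0,"rz": 0,"gripper": 1},{"tx": 0.12,"ty": -0.11,"tz": 0,"rx": 0,"ry": 0,"rz": 0,"gripper": 1},{"tx": 0.12,"ty": -0.11,"tz": 0,"rx": 0,"ry": 0,"rz": 0,"gripper": 1},{"tx": 0.12,"ty": -0.11,"tz": 0,"rx": 0,"ry": 0,"rz": 0,"gripper": 1},{"tx": 0.12,"ty": -0.11,"tz": 0,"rx": 0,"ry": 0,"rz": 0,"gripper": 1},{"tx": 0.12,"ty": -0.11,"tz": 0,"rx": 0,"ry": 0,"rz": 0,"gripper": 1}]}}

```text
t: 3.03
tool_pos: [0.3742, -0.2851, 0.2228]
eef_rot: [3.084, 0.595, 0.001]
ft_force: [1.3, -0.4, -0.0]
opening: 0.028
gripper_force: 0.0
```

Request:
{"name": "step_arm", "arguments": {"plan": [{"tx": 0.08,"ty": -0.13,"tz": 0,"rx": 0,"ry": 0,"rz": 0,"gripper": 1},{"tx": 0.08,"ty": -0.13,"tz": 0,"rx": 0,"ry": 0,"rz": 0,"gripper": 1},{"tx": 0.08,"ty": -0.13,"tz": 0,"rx": 0,"ry": 0,"rz": 0,"gripper": 1},{"tx": 0.08,"ty": -0.13,"tz": 0,"rx": 0,"ry": 0,"rz": 0,"gripper": 1},{"tx": 0,"ty": 0,"tz": 0,"rx": 0,"ry": 0,"rz": 0.15,"gripper": 1},{"tx": 0,"ty": 0,"tz": 0,"rx": 0,"ry": 0,"rz": 0.15,"gripper": 1},{"tx": 0,"ty": 0,"tz": 0,"rx": 0,"ry": 0,"rz": 0.15,"gripper": 1},{"tx": 0,"ty": 0,"tz": 0,"rx": 0,"ry": 0,"rz": 0.15,"gripper": 1},{"tx": 0,"ty": 0,"tz": 0,"rx": 0,"ry": 0,"rz": 0.15,"gripper": 1},{"tx": 0,"ty": 0,"tz": 0,"rx": 0,"ry": 0,"rz": 0,"gripper": 1}]}}

```text
t: 3.87
tool_pos: [0.3945, -0.1661, 0.2228]
eef_rot: [3.124, -0.328, 0.001]
ft_force: [-0.2, -0.4, -0.2]
opening: 0.0002
gripper_force: 0.0
```

```bash
python3 look.py 2 wrist
```

```text
3.8667 [ 0.39446072 -0.16606975  0.22277887] 0.0002078591746601915 [-0.15183323 -0.44017962 -0.21146646]
[[ 0.978 -0.208  0.001]
 [-0.208 -0.978 -0.   ]
 [ 0.001  0.    -1.   ]]
wrist vent 0.82 [115.  80.] [ 0.514  -0.0588  0.082 ]
wrist tab1_top 0.72 [128. 153.] [ 0.4572 -0.0495  0.0773]
wrist tab2_top 0.87 [181. 148.] [ 0.4519 -0.094   0.0773]
wrist tab3_top 0.68 [236. 148.] [ 0.4429 -0.1386  0.0773]
wrist tab4_top 0.84 [287. 148.] [ 0.4334 -0.1808  0.0773]
wrist tab5_top 0.75 [319.  92.] [ 0.4719 -0.2147  0.0773]
wrist tab5_top 0.3 [183. 150.] [ 0.4502 -0.0951  0.0773]
wrist tab6_top 0.58 [289. 148.] [ 0.4333 -0.1819  0.0773]
wrist tab6_top 0.56 [326.  32.] [ 0.5149 -0.2284  0.0773]
box [ 0.49862591 -0.13494347 -0.20090404] -11.510953847835188
[[  0.1   1.6  -1.9  -1.8  -1.1  -0.3  81.5  -0.1]
 [  0.3  -0.7   0.6   2.1   1.2  -2.5 -44.1   2.4]]
```

View pics/wrist2.png

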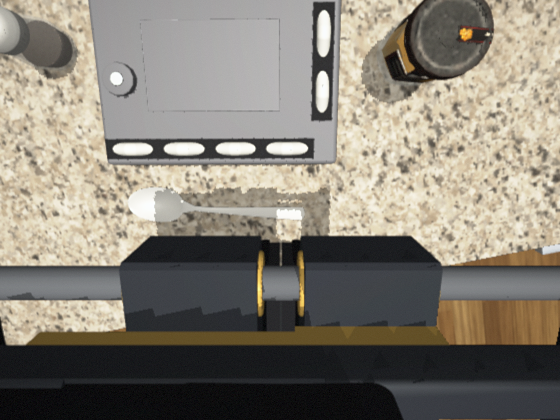

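The wrist picture shows the grey box clearly: vent at (118,78), tabs 1-4 along row 149 at columns 132 to 288, tabs 5 and 6 at (322,92) and (323,32), honey jar at (440,35), spoon in front. The fit is good to about 2 mm, so I'll go to just left of tab 1 and come down.

Request:
{"name": "step_arm", "arguments": {"plan": [{"tx": 0.04,"ty": -0.164,"tz": 0,"rx": 0,"ry": 0,"rz": 0,"gripper": 1},{"tx": 0.04,"ty": -0.164,"tz": 0,"rx": 0,"ry": 0,"rz": 0,"gripper": 1},{"tx": 0.04,"ty": -0.164,"tz": 0,"rx": 0,"ry": 0,"rz": 0,"gripper": 1},{"tx": 0.04,"ty": -0.164,"tz": 0,"rx": 0,"ry": 0,"rz": 0,"gripper": 1},{"tx": 0.04,"ty": -0.164,"tz": 0,"rx": 0,"ry": 0,"rz": 0,"gripper": 1},{"tx": 0,"ty": 0,"tz": 0.16,"rx": 0,"ry": 0,"rz": 0,"gripper": 1},{"tx": 0,"ty": 0,"tz": 0.16,"rx": 0,"ry": 0,"rz": 0,"gripper": 1},{"tx": 0,"ty": 0,"tz": 0.16,"rx": 0,"ry": 0,"rz": 0,"gripper": 1},{"tx": 0,"ty": 0,"tz": 0.16,"rx": 0,"ry": 0,"rz": 0,"gripper": 1},{"tx": 0,"ty": 0,"tz": 0,"rx": 0,"ry": 0,"rz": 0,"gripper": 1}]}}

```text
t: 5.1
tool_pos: [0.4633, -0.0127, 0.0897]
eef_rot: [-3.123, 0.324, 0.019]
ft_force: [-0.6, 0.4, 0.3]
opening: 0.0007
gripper_force: 0.0
```

```bash
cat > where.py <<'E'
from h import *
s=sense(); d=s["tool_pos"][:2]-[.4986,-.1349]; c,n=np.cos(-.201),np.sin(-.201)
print(s["t"],"box mm",np.round([1e3*(c*d[0]+n*d[1]),1e3*(-n*d[0]+c*d[1]),1e3*s["tool_pos"][2]],1),np.round(s["ft_force"],1))
E
python3 where.py; python3 look.py 3 scene side
```

```text
5.1 box mm [-58.9 112.7  89.7] [-0.6  0.4  0.3]
5.1 [ 0.46333476 -0.01271678  0.08973748] 0.0006534177574769037 [-0.55374752  0.37836771  0.34473344]
[[ 0.979 -0.205 -0.012]
 [-0.205 -0.979  0.003]
 [-0.012 -0.001 -1.   ]]
scene vent 0.89 [164. 260.] [0.4814 0.3176 0.082 ]
scene tab1_top 0.67 [146. 285.] [0.4427 0.3602 0.0773]
scene tab2_top 0.63 [165. 292.] [0.4126 0.3355 0.0773]
scene tab3_top 0.63 [187. 300.] [0.3789 0.3072 0.0773]
scene tab4_top 0.43 [212. 307.] [0.3457 0.2752 0.0773]
scene tab5_top 0.6 [243. 294.] [0.3469 0.2209 0.0773]
side vent 0.82 [298. 304.] [0.4778 0.3182 0.082 ]
side vent 0.65 [271. 186.] [ 0.5071 -0.0378  0.082 ]
side vent 0.55 [264. 180.] [ 0.5224 -0.0631  0.082 ]
side tab1_top 0.44 [319. 326.] [0.4441 0.366  0.0773]
side tab2_top 0.38 [335. 312.] [0.4102 0.3356 0.0773]
side tab3_top 0.43 [352. 294.] [0.3702 0.2979 0.0773]
side tab4_top 0.46 [366. 284.] [0.3387 0.2742 0.0773]
side tab5_top 0.65 [360. 262.] [0.3387 0.2169 0.0773]
side tab6_top 0.59 [268. 146.] [ 0.5052 -0.2184  0.0773]
side tab6_top 0.48 [341. 254.] [0.3723 0.19   0.0773]
box [ 0.49457114 -0.12651638 -0.26118058] -14.964545042908707
[[  7.6  -7.7   0. ]
 [-13.4  12.    0. ]]
```

View pics/side3.png

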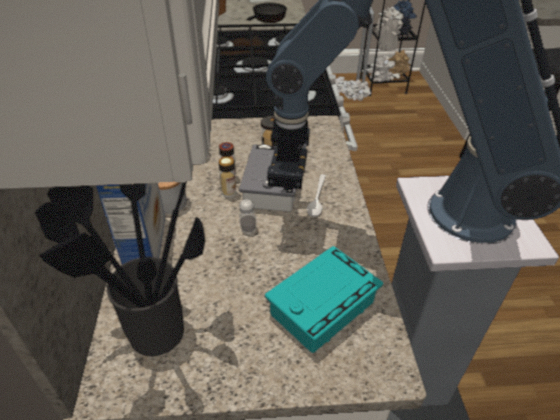

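The side picture shows the closed fingers down at the box's left end (about (285,180)), clear of the salt shaker at (247,215). Now the last bit down, then a check.

Request:
{"name": "step_arm", "arguments": {"plan": [{"tx": 0,"ty": -0.01,"tz": 0.02,"rx": 0,"ry": 0,"rz": 0,"gripper": 1},{"tx": 0,"ty": -0.01,"tz": 0.02,"rx": 0,"ry": 0,"rz": 0,"gripper": 1},{"tx": 0,"ty": 0,"tz": 0.02,"rx": 0,"ry": 0,"rz": 0,"gripper": 1},{"tx": 0,"ty": 0,"tz": 0.02,"rx": 0,"ry": 0,"rz": 0,"gripper": 1},{"tx": 0,"ty": 0,"tz": 0.02,"rx": 0,"ry": 0,"rz": 0,"gripper": 1},{"tx": 0,"ty": 0,"tz": 0,"rx": 0,"ry": 0,"rz": 0,"gripper": 1},{"tx": 0,"ty": 0,"tz": 0,"rx": 0,"ry": 0,"rz": 0,"gripper": 1},{"tx": 0,"ty": 0,"tz": 0,"rx": 0,"ry": 0,"rz": 0,"gripper": 1},{"tx": 0,"ty": 0,"tz": 0,"rx": 0,"ry": 0,"rz": 0,"gripper": 1},{"tx": 0,"ty": 0,"tz": 0,"rx": 0,"ry": 0,"rz": 0,"gripper": 1}]}}

```text
t: 6.73
tool_pos: [0.4681, -0.0099, 0.0747]
eef_rot: [3.125, -0.325, 0.001]
ft_force: [-1.2, 0.6, -1.0]
opening: 0.0003
gripper_force: 0.0
```

```bash
python3 where.py
```

```text
6.7333 box mm [-54.8 116.4  74.7] [-1.2  0.6 -1. ]
```

Request:
{"name": "step_arm", "arguments": {"plan": [{"tx": 0,"ty": 0,"tz": 0.0125,"rx": 0,"ry": 0,"rz": 0,"gripper": 1},{"tx": 0,"ty": 0,"tz": 0,"rx": 0,"ry": 0,"rz": 0,"gripper": 1},{"tx": 0,"ty": 0.02,"tz": 0,"rx": 0,"ry": 0,"rz": 0,"gripper": 1},{"tx": 0,"ty": 0.025,"tz": 0,"rx": 0,"ry": 0,"rz": 0,"gripper": 1},{"tx": 0,"ty": 0.025,"tz": 0,"rx": 0,"ry": 0,"rz": 0,"gripper": 1},{"tx": 0,"ty": 0.025,"tz": 0,"rx": 0,"ry": 0,"rz": 0,"gripper": 1},{"tx": 0,"ty": 0.025,"tz": 0,"rx": 0,"ry": 0,"rz": 0,"gripper": 1},{"tx": 0,"ty": 0.025,"tz": 0,"rx": 0,"ry": 0,"rz": 0,"gripper": 1},{"tx": 0,"ty": 0.025,"tz": 0,"rx": 0,"ry": 0,"rz": 0,"gripper": 1},{"tx": 0,"ty": 0,"tz": 0,"rx": 0,"ry": 0,"rz": 0,"gripper": 1}]}}

```text
t: 7.57
tool_pos: [0.4609, -0.0443, 0.0722]
eef_rot: [3.124, -0.326, 0.0]
ft_force: [-0.5, -0.5, 2.0]
opening: 0.0003
gripper_force: 1.2
```

```bash
python3 where.py; python3 look.py 4 wrist;python3 -c "
import cv2;p=cv2.imread('pics/wrist4.png');cv2.imwrite('pics/w4.png',p)"
```

```text
7.5667 box mm [-55.   81.3  72.2] [-0.5 -0.5  2. ]
7.5667 [ 0.46091147 -0.0442904   0.07220623] 0.0003128506761830362 [-0.54584371 -0.54247178  1.97861624]
[[ 0.978 -0.206  0.   ]
 [-0.206 -0.978 -0.001]
 [ 0.     0.001 -1.   ]]
wrist vent 0.85 [290. 141.] [ 0.5158 -0.0601  0.082 ]
wrist tab3_top 0.79 [486. 261.] [ 0.4433 -0.1377  0.0773]
box [ 0.50053283 -0.13630759 -0.19965151] -11.43918891108993
[[ 0.2 -0.2]
 [ 0.2 -0.2]]
```

View pics/w4.png

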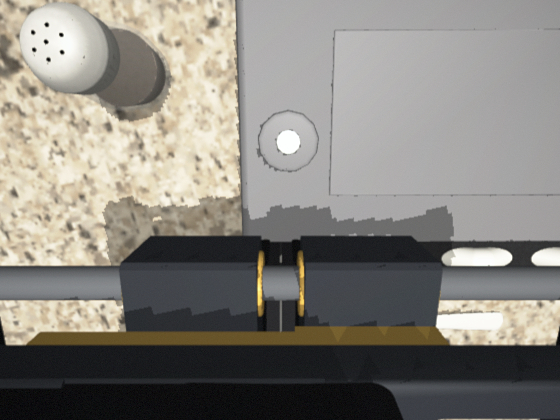

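The fingers are on tab 1 with about 2 N up on the tool. The vent at (290,141) puts the box where it was. Carrying on along the row.

Request:
{"name": "step_arm", "arguments": {"plan": [{"tx": 0,"ty": 0.025,"tz": 0,"rx": 0,"ry": 0,"rz": 0,"gripper": 1},{"tx": 0,"ty": 0.025,"tz": 0,"rx": 0,"ry": 0,"rz": 0,"gripper": 1},{"tx": 0,"ty": 0.025,"tz": 0,"rx": 0,"ry": 0,"rz": 0,"gripper": 1},{"tx": 0,"ty": 0.025,"tz": 0,"rx": 0,"ry": 0,"rz": 0,"gripper": 1},{"tx": 0,"ty": 0.025,"tz": 0,"rx": 0,"ry": 0,"rz": 0,"gripper": 1},{"tx": 0,"ty": 0.025,"tz": 0,"rx": 0,"ry": 0,"rz": 0,"gripper": 1},{"tx": 0,"ty": 0.025,"tz": 0,"rx": 0,"ry": 0,"rz": 0,"gripper": 1},{"tx": 0,"ty": 0.025,"tz": 0,"rx": 0,"ry": 0,"rz": 0,"gripper": 1},{"tx": 0,"ty": 0.025,"tz": 0,"rx": 0,"ry": 0,"rz": 0,"gripper": 1},{"tx": 0,"ty": 0.025,"tz": 0,"rx": 0,"ry": 0,"rz": 0,"gripper": 1}]}}

```text
t: 8.8
tool_pos: [0.4507, -0.0924, 0.0722]
eef_rot: [-3.124, 0.326, -0.0]
ft_force: [0.6, 2.9, 4.3]
opening: 0.0003
gripper_force: 2.1
```

```bash
python3 where.py; python3 look.py 5 side wrist | tail -12
```

```text
8.8 box mm [-55.4  32.   72.2] [0.6 2.9 4.3]
side tab4_top 0.6 [366. 284.] [0.3375 0.2745 0.0773]
side tab4_top 0.32 [312. 198.] [0.4108 0.0068 0.0773]
side tab5_top 0.48 [357. 265.] [0.3462 0.2233 0.0773]
side tab6_top 0.58 [264. 147.] [ 0.5139 -0.2146  0.0773]
side tab6_top 0.54 [341. 253.] [0.3724 0.1894 0.0773]
wrist vent 0.6 [171. 141.] [ 0.5159 -0.0606  0.082 ]
wrist tab2_top 0.67 [474. 263.] [ 0.4335 -0.1809  0.0773]
wrist tab4_top 0.69 [475. 263.] [ 0.4335 -0.1813  0.0773]
wrist tab5_top 0.58 [549. 164.] [ 0.4733 -0.2158  0.0773]
box [ 0.49913712 -0.13489076 -0.19500146] -11.17276065005855
[[ -3.3   2.   -1.6  16.7  -0.3  -0.6]
 [ -2.3 -11.3   2.3  87.3   1.4  -1.5]]
```

Box unmoved and forces low. On to the end of tab 4 (y about -62 mm), in two calls.

Request:
{"name": "step_arm", "arguments": {"plan": [{"tx": 0,"ty": 0.025,"tz": 0,"rx": 0,"ry": 0,"rz": 0,"gripper": 1},{"tx": 0,"ty": 0.025,"tz": 0,"rx": 0,"ry": 0,"rz": 0,"gripper": 1},{"tx": 0,"ty": 0.025,"tz": 0,"rx": 0,"ry": 0,"rz": 0,"gripper": 1},{"tx": 0,"ty": 0.025,"tz": 0,"rx": 0,"ry": 0,"rz": 0,"gripper": 1},{"tx": 0,"ty": 0.025,"tz": 0,"rx": 0,"ry": 0,"rz": 0,"gripper": 1},{"tx": 0,"ty": 0.025,"tz": 0,"rx": 0,"ry": 0,"rz": 0,"gripper": 1},{"tx": 0,"ty": 0.025,"tz": 0,"rx": 0,"ry": 0,"rz": 0,"gripper": 1},{"tx": 0,"ty": 0.025,"tz": 0,"rx": 0,"ry": 0,"rz": 0,"gripper": 1},{"tx": 0,"ty": 0.025,"tz": 0,"rx": 0,"ry": 0,"rz": 0,"gripper": 1},{"tx": 0,"ty": 0.025,"tz": 0,"rx": 0,"ry": 0,"rz": 0,"gripper": 1}]}}

```text
t: 10.43
tool_pos: [0.4404, -0.1415, 0.0722]
eef_rot: [3.125, -0.325, 0.0]
ft_force: [0.8, 1.5, 2.9]
opening: 0.0003
gripper_force: 1.3
```

Request:
{"name": "step_arm", "arguments": {"plan": [{"tx": 0,"ty": 0.025,"tz": 0,"rx": 0,"ry": 0,"rz": 0,"gripper": 1},{"tx": 0,"ty": 0.025,"tz": 0,"rx": 0,"ry": 0,"rz": 0,"gripper": 1},{"tx": 0,"ty": 0.025,"tz": 0,"rx": 0,"ry": 0,"rz": 0,"gripper": 1},{"tx": 0,"ty": 0.025,"tz": 0,"rx": 0,"ry": 0,"rz": 0,"gripper": 1},{"tx": 0,"ty": 0.025,"tz": 0,"rx": 0,"ry": 0,"rz": 0,"gripper": 1},{"tx": 0,"ty": 0.025,"tz": 0,"rx": 0,"ry": 0,"rz": 0,"gripper": 1},{"tx": 0,"ty": 0.025,"tz": 0,"rx": 0,"ry": 0,"rz": 0,"gripper": 1},{"tx": 0,"ty": 0.025,"tz": 0,"rx": 0,"ry": 0,"rz": 0,"gripper": 1},{"tx": 0,"ty": 0.02,"tz": 0,"rx": 0,"ry": 0,"rz": 0,"gripper": 1},{"tx": 0,"ty": 0,"tz": 0,"rx": 0,"ry": 0,"rz": 0,"gripper": 1}]}}

```text
t: 11.27
tool_pos: [0.4315, -0.1853, 0.0722]
eef_rot: [3.124, -0.325, 0.001]
ft_force: [-0.7, -0.9, 2.5]
opening: 0.0002
gripper_force: 1.5
```

```bash
python3 where.py; python3 look.py 6 side wrist | grep -v 0.3
```

```text
11.2667 box mm [-55.7 -62.8  72.2] [-0.7 -0.9  2.5]
[[ 0.979 -0.206  0.001]
 [-0.206 -0.979 -0.001]
 [ 0.001  0.001 -1.   ]]
side vent 0.85 [265. 185.] [ 0.5209 -0.0429  0.082 ]
side tab3_top 0.63 [248. 232.] [0.5672 0.1127 0.0773]
side tab6_top 0.53 [268. 145.] [ 0.5046 -0.2247  0.0773]
wrist tab2_top 0.89 [ 84. 259.] [ 0.4535 -0.0973  0.0773]
wrist tab5_top 0.7 [332. 166.] [ 0.4722 -0.2161  0.0773]
wrist tab6_top 0.8 [344.  55.] [ 0.5152 -0.2285  0.0773]
box [ 0.50012791 -0.13348152 -0.24989464] -14.317908418248342
[[ -1.5   7.2  14.2   0.   -3.   -3.4]
 [-15.   -0.6 -38.1   7.7   1.7   3.2]]
```

View pics/wrist6.png

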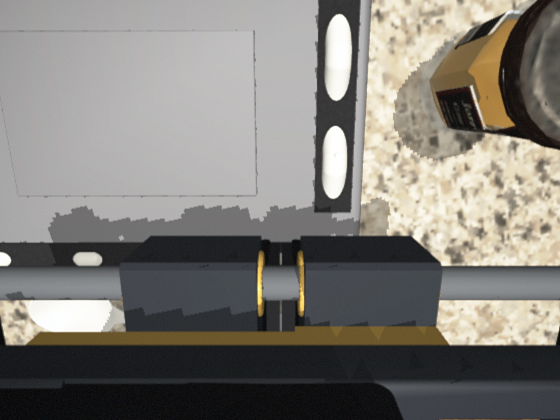

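Tabs 1-4 look sunk (tab 2's tip at (85,259) is shortened), and tabs 5 and 6 are still up at (334,162) and (338,57). Next, round the corner to y = -86 mm and along the right edge.

Request:
{"name": "step_arm", "arguments": {"plan": [{"tx": 0,"ty": 0.023,"tz": 0,"rx": 0,"ry": 0,"rz": 0,"gripper": 1},{"tx": 0,"ty": 0.023,"tz": 0,"rx": 0,"ry": 0,"rz": 0,"gripper": 1},{"tx": 0,"ty": 0.023,"tz": 0,"rx": 0,"ry": 0,"rz": 0,"gripper": 1},{"tx": 0,"ty": 0.023,"tz": 0,"rx": 0,"ry": 0,"rz": 0,"gripper": 1},{"tx": 0,"ty": 0.023,"tz": 0,"rx": 0,"ry": 0,"rz": 0,"gripper": 1},{"tx": 0,"ty": 0,"tz": 0,"rx": 0,"ry": 0,"rz": 0,"gripper": 1},{"tx": 0.025,"ty": 0,"tz": 0,"rx": 0,"ry": 0,"rz": 0,"gripper": 1},{"tx": 0.025,"ty": 0,"tz": 0,"rx": 0,"ry": 0,"rz": 0,"gripper": 1},{"tx": 0.025,"ty": 0,"tz": 0,"rx": 0,"ry": 0,"rz": 0,"gripper": 1},{"tx": 0.025,"ty": 0,"tz": 0,"rx": 0,"ry": 0,"rz": 0,"gripper": 1}]}}

```text
t: 12.9
tool_pos: [0.447, -0.2107, 0.0721]
eef_rot: [3.125, -0.324, 0.001]
ft_force: [0.4, 0.5, -0.9]
opening: 0.0004
gripper_force: 0.0
```

Request:
{"name": "step_arm", "arguments": {"plan": [{"tx": 0.025,"ty": 0,"tz": 0,"rx": 0,"ry": 0,"rz": 0,"gripper": 1},{"tx": 0.025,"ty": 0,"tz": 0,"rx": 0,"ry": 0,"rz": 0,"gripper": 1},{"tx": 0.025,"ty": 0,"tz": 0,"rx": 0,"ry": 0,"rz": 0,"gripper": 1},{"tx": 0.025,"ty": 0,"tz": 0,"rx": 0,"ry": 0,"rz": 0,"gripper": 1},{"tx": 0.025,"ty": 0,"tz": 0,"rx": 0,"ry": 0,"rz": 0,"gripper": 1},{"tx": 0.025,"ty": 0,"tz": 0,"rx": 0,"ry": 0,"rz": 0,"gripper": 1},{"tx": 0.025,"ty": 0,"tz": 0,"rx": 0,"ry": 0,"rz": 0,"gripper": 1},{"tx": 0.025,"ty": 0,"tz": 0,"rx": 0,"ry": 0,"rz": 0,"gripper": 1},{"tx": 0,"ty": 0,"tz": 0,"rx": 0,"ry": 0,"rz": 0,"gripper": 1},{"tx": 0,"ty": 0,"tz": 0,"rx": 0,"ry": 0,"rz": 0,"gripper": 1}]}}

```text
t: 13.73
tool_pos: [0.4866, -0.2195, 0.072]
eef_rot: [3.124, -0.325, 0.004]
ft_force: [-0.1, 0.2, -0.3]
opening: 0.0
gripper_force: 0.2
```

```bash
python3 where.py; python3 look.py 7 side wrist | grep wrist
```

```text
13.7333 box mm [  5.2 -85.3  72. ] [-0.1  0.2 -0.3]
wrist tab6_top 0.65 [285. 199.] [ 0.5156 -0.2278  0.0773]
```

Request:
{"name": "step_arm", "arguments": {"plan": [{"tx": 0.025,"ty": 0,"tz": 0,"rx": 0,"ry": 0,"rz": 0,"gripper": 1},{"tx": 0.025,"ty": 0,"tz": 0,"rx": 0,"ry": 0,"rz": 0,"gripper": 1},{"tx": 0.025,"ty": 0,"tz": 0,"rx": 0,"ry": 0,"rz": 0,"gripper": 1},{"tx": 0.025,"ty": 0,"tz": 0,"rx": 0,"ry": 0,"rz": 0,"gripper": 1},{"tx": 0.025,"ty": 0,"tz": 0,"rx": 0,"ry": 0,"rz": 0,"gripper": 1},{"tx": 0.025,"ty": 0,"tz": 0,"rx": 0,"ry": 0,"rz": 0,"gripper": 1},{"tx": 0.025,"ty": 0,"tz": 0,"rx": 0,"ry": 0,"rz": 0,"gripper": 1},{"tx": 0,"ty": 0,"tz": 0,"rx": 0,"ry": 0,"rz": 0,"gripper": 1},{"tx": 0,"ty": 0,"tz": 0,"rx": 0,"ry": 0,"rz": 0,"gripper": 1},{"tx": 0,"ty": 0,"tz": 0,"rx": 0,"ry": 0,"rz": 0,"gripper": 1}]}}

```text
t: 15.37
tool_pos: [0.5212, -0.2268, 0.0724]
eef_rot: [3.123, -0.325, 0.005]
ft_force: [1.4, -1.2, 2.3]
opening: 0.0004
gripper_force: 1.0
```

```bash
python3 where.py
```

```text
15.3667 box mm [ 40.4 -85.5  72.4] [ 1.4 -1.2  2.3]
```

Request:
{"name": "step_arm", "arguments": {"plan": [{"tx": 0,"ty": 0,"tz": -0.05,"rx": 0,"ry": 0,"rz": 0,"gripper": 1},{"tx": 0,"ty": 0,"tz": -0.1,"rx": 0,"ry": 0,"rz": 0,"gripper": 1},{"tx": -0.1,"ty": 0,"tz": -0.15,"rx": 0,"ry": 0,"rz": 0,"gripper": 1},{"tx": -0.15,"ty": -0.05,"tz": -0.15,"rx": 0,"ry": 0,"rz": 0,"gripper": 1},{"tx": -0.15,"ty": -0.05,"tz": -0.15,"rx": 0,"ry": 0,"rz": 0,"gripper": 1},{"tx": -0.15,"ty": -0.05,"tz": -0.1,"rx": 0,"ry": 0,"rz": 0,"gripper": 1},{"tx": -0.15,"ty": -0.05,"tz": 0,"rx": 0,"ry": 0,"rz": 0,"gripper": 1},{"tx": 0,"ty": 0,"tz": 0,"rx": 0,"ry": 0,"rz": 0,"gripper": 1},{"tx": 0,"ty": 0,"tz": 0,"rx": 0,"ry": 0,"rz": 0,"gripper": 1},{"tx": 0,"ty": 0,"tz": 0,"rx": 0,"ry": 0,"rz": 0,"gripper": 1}]}}

```text
t: 16.2
tool_pos: [0.3939, -0.1602, 0.2099]
eef_rot: [3.124, -0.325, 0.003]
ft_force: [0.5, 0.1, 0.4]
opening: 0.0005
gripper_force: 0.0
```

```bash
python3 where.py; python3 look.py 8 wrist
```

```text
16.2 box mm [-97.5 -45.7 209.9] [0.5 0.1 0.4]
16.2 [ 0.39391444 -0.16016101  0.20994703] 0.0005247989247970389 [0.49939371 0.1010759  0.35312462]
[[ 0.979 -0.206  0.002]
 [-0.206 -0.979 -0.001]
 [ 0.002  0.001 -1.   ]]
wrist vent 0.61 [114.  72.] [ 0.5171 -0.0591  0.082 ]
wrist tab1_top 0.5 [131. 149.] [ 0.4592 -0.0523  0.0773]
wrist tab2_top 0.68 [187. 148.] [ 0.4508 -0.0965  0.0773]
wrist tab2_top 0.67 [132. 148.] [ 0.4595 -0.0534  0.0773]
wrist tab2_top 0.55 [244. 149.] [ 0.4409 -0.1406  0.0773]
wrist tab3_top 0.45 [240. 145.] [ 0.4446 -0.1387  0.0773]
wrist tab4_top 0.55 [297. 144.] [ 0.4362 -0.1833  0.0773]
wrist tab5_top 0.54 [330.  90.] [ 0.4712 -0.2161  0.0773]
wrist tab5_top 0.28 [188. 147.] [ 0.4513 -0.0974  0.0773]
box [ 0.50065363 -0.13647409 -0.19249347] -11.029063228385212
[[ -1.5   0.8   0.8  -7.9  10.7  -1.4  -1.4   3.2]
 [ -0.8   0.2   1.1 -42.   45.3   0.2   1.5  -2.9]]
```

View pics/wrist8.png

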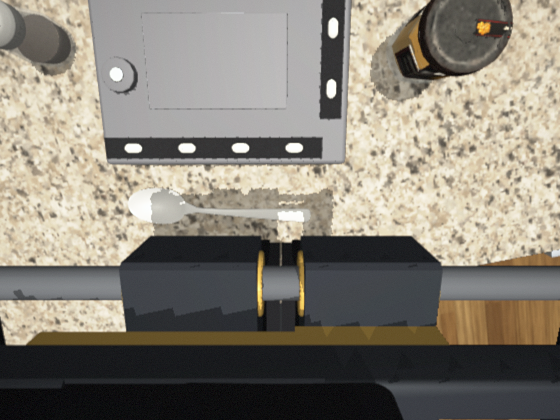

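All six tabs now show as equal short stubs: (133,148), (187,148), (240,148), (294,147), (331,88) and (333,28). The box and the things around it are where they were, and the hand is clear.

```bash
python3 -c "
from rig import *
print(close_job())"
```

```text
the job is handed in; nothing more can be done
None
```

I pressed in all six tabs in order, from the vent end round the corner. In the last picture all six are down, the box hasn't moved and the hand is clear. The job is handed in, but the close call gave no pass or fail result.

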